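# Close the ice crusher and hold its bayonet lid at the half-way pulse position

### The job

The ice crusher is loaded: close it up. First slide its catch drawer fully shut, then set the lid fully home on the hopper with its lugs in the two slots at the white marks, and twist it clockwise (seen from above) half-way to the lock, so that the bar grip's ends point at the green marks, never as far as the red marks where the lock clicks. The lid is sprung and turns back if let go, so finish with the gripper still holding it steady there; leave the bottle and the tumblers standing where they are.

Things in the scene. Friction and masses are not known exactly. Their poses are not given: they have to be found in the camera images.
- crusher: Tabletop ice crusher, fixed. Grey plinth 150 (x) x 130 (y) x 60 mm high with a white catch drawer in its front (its own -x side); on its centre a round steel hopper, 96 mm outer diameter, 60 to 130 mm high. Origin: centre of the underside; x from the drawer front to the back, z up. Under the hopper's lip a switch ring has two pockets, 16 mm wide, for the lid's lugs.
- crusher_mouth (a point): Centre of the hopper's top rim, 130 mm above the counter, axes as the crusher's. Bore radius 32 mm through a lip 10 mm thick; in the lip two slots, 17 mm wide, out to radius 40 mm, at +x and -x (white marks outside the rim). Green marks lie 45 degrees clockwise of the white ones seen from above, red marks 90 degrees.
- switch_ring (a joint): Angle of the sprung ring turned by the lid's lugs, rad: 0 at the white marks (rest), growing clockwise seen from above, 0.785 at the green marks (half-way, pulse), 1.5 where the lock clicks (red marks), stop at 1.6. A spring of 0.15 N m/rad (0.12 N m at half-way) turns it back to 0. The lugs have about 3 degrees of play in its pockets.
- catch_drawer (a joint): Opening of the catch drawer, m: 0 fully shut, 0.06 fully open; slides towards the crusher's -x, with about 1 N of friction, and stays where it is left.
- drawer_pull (a point): Middle of the front face of the drawer's black pull (50 mm wide, 16 mm high, standing 18 mm out from the drawer front), 30 mm above the counter; axes as the crusher's. Drawer shut, it lies 92 mm from the crusher's axis, 44 mm in front of the hopper. Push it along +x.
- lid: Loose black lid, 0.11 to 0.23 kg, standing on its plug. Origin: centre of the plug's underside, z up; a half turn gives the same lid. Plug 60 mm diameter, 20 mm high, foot tapered to 54 mm; at its foot two brass lugs at +x and -x, 12 mm wide, 6 mm high, out to radius 37.5 mm; flange 88 mm diameter, 20 to 28 mm high. Home, the flange rests on the rim: origin 20 mm below crusher_mouth.
- lid_grip (a point): Centre of the lid's upright orange bar grip, on the lid's axis 43 mm above its origin; axes as the lid's. The bar is 56 mm long along x (over the lugs), 14 mm thick along y, and stands 30 mm above the flange (28 to 58 mm above the lid's origin). White dashes on the flange beyond the bar's ends point along x.
- ice_bucket: Clear oval ice bucket with bottles in it, fixed, always between the crusher and the lid: 260 (x) x 365 (y) mm, its rim 205 mm above its origin (centre of its underside), the bottles about 350 mm above the counter. Pass above it or in front of it.
- rum: Clear bottle with a black cap, 75 mm in diameter, 227 mm tall, standing; origin at the centre of its underside. Leave alone.
- tumbler_near: Clear tumbler standing upside down, 68 mm in diameter, 88 mm tall; origin at the centre of its underside. Leave alone.
- tumbler_side: Another such tumbler, 69 x 88 mm; origin at the centre of its underside. Leave alone.
There are look-alikes about, which are no part of the job. Of the things like the lid, leave any that is blue; of the rest the larger one is meant.

How it is judged (in metres and radians):
On the way, in this order (a step that is already met when the one before it is completed fails the run):
1. the catch drawer is shut (value of joint catch_drawer below 0.004 m), for 0.1 s.
2. the lid is fully home on the hopper, lugs through the slots (horizontal distance between lid and crusher_mouth below 0.006 m and z of lid in the frame of crusher_mouth below -0.0165 m and angle between lid's own z axis and vertical below 0.08 rad and value of joint catch_drawer below 0.006 m), for 0.1 s.
At the end, for the whole second after the job is handed in: Gripper holds the lid (over 1 N), fully home (6 mm of the axis, origin 16.5 mm or more below the rim, tilt under 0.08 rad); ring steady at 0.60 to 0.97 rad, lid turned 0.58 to 1.08 rad; drawer within 6 mm of shut; bottle and tumblers upright (0.1 rad), moved under 30 mm (all of step 2 and value of joint switch_ring between 0.6 and 0.97 rad and velocity of joint switch_ring between -0.1 and 0.1 rad/s and angle between the x axis of lid and the x axis of crusher_mouth, either way round between 0.58 and 1.08 rad and contact force between the fingers and lid above 1 N and angle between each of rum, tumbler_near, tumbler_side's own z axis and vertical below 0.1 rad and distance of each of rum, tumbler_near, tumbler_side from where it was at the start of the episode below 0.03 m); the arm keeps its last pose, push and grip.
It fails at once if the lid is twisted to the lock click (ring past 1.5 rad) (value of joint switch_ring above 1.5 rad).
It fails at once if rum is knocked over or pushed away (angle between rum's own z axis and vertical above 0.3 rad or distance of rum from where it was at the start of the episode above 0.03 m).
It fails at once if tumbler_near is knocked over or pushed away (angle between tumbler_near's own z axis and vertical above 0.3 rad or distance of tumbler_near from where it was at the start of the episode above 0.03 m).
It fails at once if tumbler_side is knocked over or pushed away (angle between tumbler_side's own z axis and vertical above 0.3 rad or distance of tumbler_side from where it was at the start of the episode above 0.03 m).
It also fails if it takes over 69 s, if anything falls off the work surface, if the arm or the gripper's body presses on something with over 40 N, if the wrist force passes 120 N, or if a joint passes its speed limit or range.

### The arm

A 6-joint arm with a two-finger parallel gripper is mounted at the origin on a cart in front of the work surface, level with it; the furniture and walls round the work are solid. World frame = base frame: x ahead of the robot, y to its left, z up, the work surface at z = 0. Lengths are in mm, angles in rad, forces in N, time in s.
With the tool pointing down it reaches from about 250 to 775 mm from the base axis. Payload 4 kg.
Tool frame: the origin (TCP) lies midway between the tips of the shut fingers; the grasp point (between the pads) lies 19 mm behind it; z points along the fingers, y is the line along which they close (so a half turn about z gives the same grasp; the last joint's range is limited). The gripper opens to 85 mm and grips with 20 to 120 N. Pads are 22 mm wide; open, the fingers measure 114 mm over their backs; the gripper's body (76 mm by 85 mm) begins 54 mm behind the grasp point. The pads swing forward as they close: fully open they stand 13 mm farther back than shut.
Start: joints at [-1.409, 0.087, 1.371, -0, 1.684, -0.103], TCP at [143.94, -530.849, 209.341] pointing down, gripper open.
Joint ranges: [-3.1, 3.1], [-0.76, 2.03], [0.27, 2.55], [-1.08, 4.22], [0.17, 2.65], [-2.57, 2.57]. Speed limits (rad/s): [2.79, 2.79, 3.14, 3.14, 3.14, 3.14].

### API

Orientations are given as [roll, pitch, yaw] about the fixed x, y, z axes, in that order (R = Rz(yaw) Ry(pitch) Rx(roll)).
In Python, from rig import readout, optics, robot gives the robot as it stands.
- The arm moves only by the tool carry_out, never from a script. Its argument "motion" is a list of rows, each an object with "dp": the shift along the tool's x, y, z in mm, a list of three; "yaw": the turn about the tool's z in degrees. In form: [{"dp": [dx, dy, dz], "yaw": yaw}, ...]. A call has 1 to 10 rows; each row is the pose to reach, as a shift and turn from the pose commanded when the call began, along the tool's axes at that moment; what a row does not reach only later rows make up. A row lasts 1/12 s, in which the tool goes at most 41.7 mm and 7.16 degrees, less where a joint would pass 70% of its speed; a pose out of reach is approached as far as the arm can. A call with a gripper value outside its range is refused whole. "hand" is the closure, from -1 (fully open) to 1 (shut), set as the call begins (left out, the last holds). The fingers move at their own pace and stop on an object; "squeeze" is the grip in N (left out, the last holds). Time passes only in rows, so rows that repeat a pose let the fingers close. It gives the time, the measured TCP pose, the force, the opening and the grip force at its end, in the units of the state.
- readout.state(): the state, without advancing time (a new reading comes with each control period).
- optics.camera(name): name is "side" or "top"; returns a dict with "color" (420x560x3 uint8, red, green, blue), "z_map" (420x560 float32, mm along the optical axis (not along the pixel's ray), 0 where there is no reading), "mtx" (3x3 intrinsics, pixels), "rvec" (rotation vector, rad) and "tvec" (3), from world to camera coordinates, as OpenCV has them. Camera axes: x right, y down, z forward; pixel columns grow to the right and rows downward; lengths in mm; the calibration is good to about 2 mm. A picture is of the moment at which its call begins.
- robot.close_job(): hands the job in; it is judged then, once.
The state is a dict: "time_s": time; "qpos": joint angles; "joint_vel": joint speeds; "joint_efforts": joint torques, N m; "eef_pos": TCP position; "tool_rot": TCP orientation; "ft_force": force on the tool from outside, world axes, zero at the start; "ft_torque": the same for the moment, N m; "grip_width": finger opening in mm; "finger_force": force on a finger pad.
Only numpy, scipy, OpenCV 4.12 (cv2) and the standard library are available. Lean on these libraries where they do the work, as an engineer would, in place of code of your own. Each camera call takes 0.05 s, during which the arm holds its last target. There are 200 camera calls.

## Working session

There is one attempt and no reset: what is moved stays moved. The work goes in short steps, Python scripts to look and compute and a tool call to move; the robot and the scene stay as the last step left them, time stands still between calls to the robot, and variables do not carry over. Pictures are saved under pics/ and viewed, at most 10 in all, crops included, and the job is handed in when it is done.

Besides the shell and the picture viewer there is one more tool, called after "Request:" as name(argument=value, ...), one argument or row to a line, values as JSON. carry_out: Moves the arm, as the interface text tells. Its arguments: {"type":"object","properties":{"motion":{"type":"array"},"hand":{"type":"number"},"squeeze":{"type":"number"}},"required":["motion"]}

```bash
mkdir -p pics
cat > h.py <<'E'
import numpy as np,cv2
from rig import readout,optics,robot
def snap(n,fn=None):
    c=optics.camera(n)
    np.savez(f'{n}.npz',**c)
    if fn: cv2.imwrite(fn,c['color'][...,::-1])
    return c
def load(n): return dict(np.load(f'{n}.npz'))
def px(c,u,v,Z=None):
    "world point at pixel; at height Z if given, else from depth"
    R=cv2.Rodrigues(c['rvec'])[0];t=np.ravel(c['tvec'])
    d=np.linalg.inv(c['mtx'])@[u,v,1]; o=-R.T@t; w=R.T@d
    s=(Z-o[2])/w[2] if Z is not None else c['z_map'][int(round(v)),int(round(u))]
    return o+s*w
def cloud(c):
    R=cv2.Rodrigues(c['rvec'])[0];t=np.ravel(c['tvec'])
    v,u=np.mgrid[:420,:560]
    d=np.stack([u,v,np.ones_like(u)],-1)@np.linalg.inv(c['mtx']).T*c['z_map'][...,None]
    return (d-t)@R
E
python3 - <<'E'
from h import *
a=snap('top');b=snap('side')
im=np.vstack([a['color'],b['color']])[...,::-1]
cv2.imwrite('pics/top.png',a['color'][...,::-1]);cv2.imwrite('pics/side.png',b['color'][...,::-1])
print(readout.state())
for c in(a,b):
    R=cv2.Rodrigues(c['rvec'])[0];print(-R.T@np.ravel(c['tvec']),R[2])
E
```

```text
{'time_s': 0.1, 'qpos': array([-1.40911752e+00,  8.79129790e-02,  1.37212331e+00, -3.18207911e-05,
        1.68362737e+00, -1.03096276e-01]), 'joint_vel': array([ 0.0014202 , -0.00107981, -0.0033555 ,  0.0010422 ,  0.00039929,
        0.00141134]), 'joint_efforts': array([ 1.45497943e-03, -3.53013575e+01, -3.14219177e+01, -1.15537537e-04,
        7.98890891e-03,  2.23487183e-05]), 'eef_pos': array([ 143.83564584, -530.33443538,  208.22857077]), 'tool_rot': array([-3.13952938e+00, -1.81677504e-04,  2.64771344e-01]), 'ft_force': array([-0.60732882, -0.04738699, -0.09544014]), 'ft_torque': array([-0.00155288,  0.00356172,  0.0191679 ]), 'finger_force': 0.0, 'grip_width': 85.31786165322627}
[ 348.65708277   33.65431231 1575.81119048] [ 0.13426693 -0.01841749 -0.99077403]
[  339.91844049 -1100.05788378  1408.22999823] [ 0.13067462  0.64322772 -0.75444168]
```

View pics/top.png

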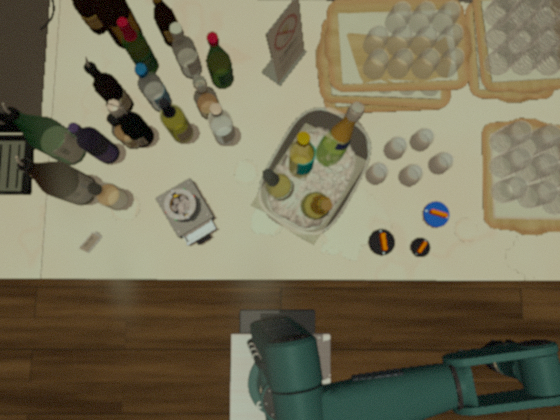

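View pics/side.png

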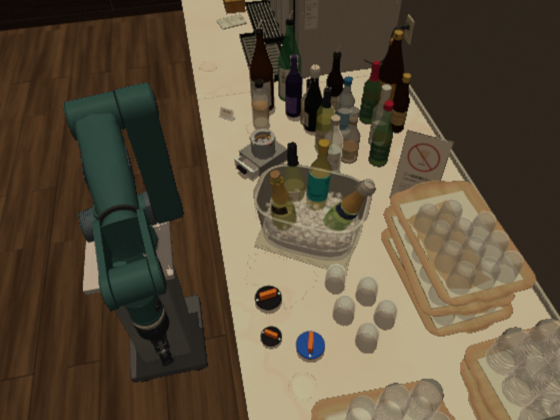

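Top view: lid candidates are large black (381,242), small black (420,247) and blue (436,215). Leaving the blue and taking the larger of the rest gives (381,242). The crusher hopper is at (181,203) and the open drawer at (200,233). Next is a close crop.

Run:
```python
from h import *
a=load('top');b=load('side')
def crop(c,u,v,w,h,s): return cv2.resize(c['color'][v:v+h,u:u+w,::-1],None,fx=s,fy=s,interpolation=cv2.INTER_CUBIC)
A=crop(a,140,160,100,100,4);B=crop(a,350,190,100,75,4)
C=crop(b,220,115,100,75,4);D=crop(b,235,275,100,75,4)
cv2.imwrite('pics/crop.png',np.vstack([np.hstack([A[:300],B]),np.hstack([C,D])]))
cv2.imwrite('pics/cr2.png',crop(a,145,165,80,90,6)[:540])
for n,c,u,v in [('hop',a,181,203),('lid',a,381,242),('small',a,420,247),('blue',a,436,215),('drawer',a,200,233)]: print(n,px(c,u,v).round(1))
P=cloud(a)
# height maps near hopper, lid
for n,(u0,u1,v0,v1),(z0,z1) in [('rim',(150,215,170,225),(122,140)),('flange',(365,398,226,258),(20,36)),('grip',(365,398,226,258),(50,66)),('plinth',(145,225,165,250),(52,68))]:
    Q=P[v0:v1,u0:u1].reshape(-1,3);Q=Q[(Q[:,2]>z0)&(Q[:,2]<z1)]
    if len(Q)<5: print(n,len(Q));continue
    print(n,len(Q),Q.mean(0).round(1),cv2.minAreaRect(Q[:,:2].astype(np.float32)),cv2.minEnclosingCircle(Q[:,:2].astype(np.float32)))
# table height check
print(px(a,300,260),px(a,240,260))
```

```text
hop [560.8 317.3  86. ]
lid [ 443.4 -320.7   48.7]
small [ 428.2 -448.4   42.3]
blue [ 534.1 -508.8   30.5]
drawer [472.4 266.2  12.1]
rim 441 [552.6 314.2 130.1] ((552.6749267578125, 314.0445556640625), (96.28573608398438, 94.44182586669922), 53.63582229614258) ((552.6162719726562, 313.7172546386719), 50.08818054199219)
flange 455 [ 446.7 -325.1   27.5] ((447.253662109375, -326.1849365234375), (85.35720825195312, 86.55513763427734), 56.58446502685547) ((447.1304931640625, -326.7963562011719), 44.292423248291016)
grip 77 [ 446.7 -325.7   56.9] ((446.3111572265625, -325.15386962890625), (52.35293960571289, 15.030356407165527), 5.6638569831848145) ((446.18896484375, -323.92169189453125), 26.627788543701172)
plinth 1040 [545.1 305.8  59.9] ((538.34765625, 305.62506103515625), (186.48593139648438, 130.16253662109375), 31.53421401977539) ((541.8624267578125, 308.3095397949219), 105.84553527832031)
[385.97982681 -62.8398594   -3.08493661] [385.14288101 134.68813137  -0.48204182]
```

View pics/crop.png

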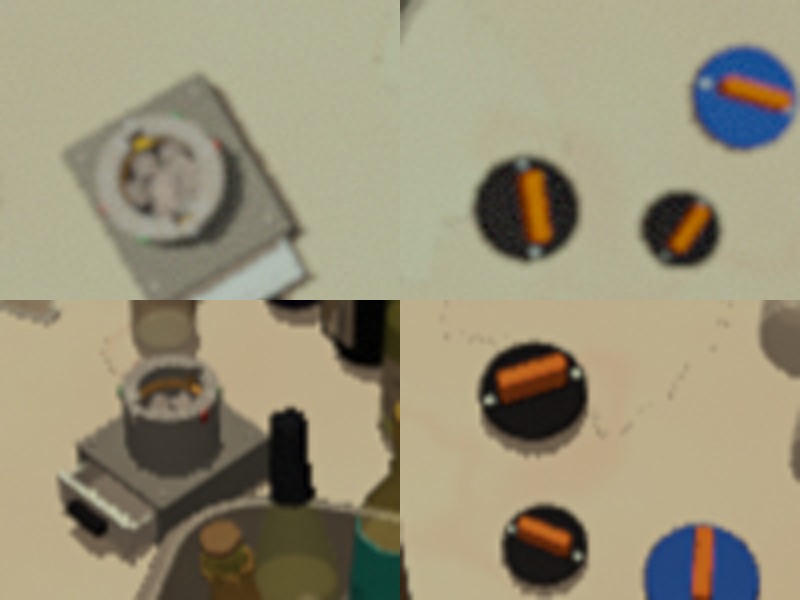

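View pics/cr2.png

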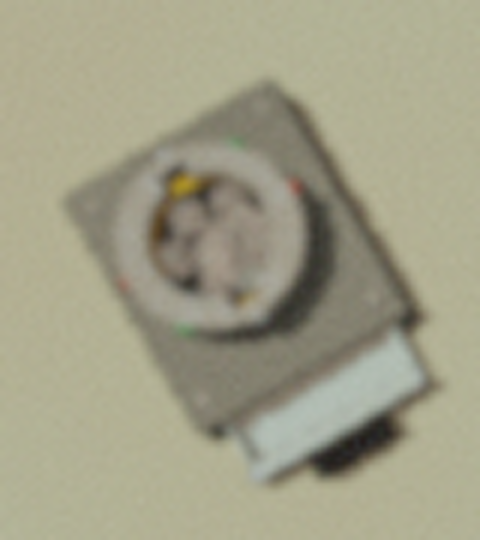

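Crop confirms: the larger black lid is at top (381,242), with white dashes at (380.8,230.8) and (383.8,253). The crusher's red marks are at (194.7,196.2) and (165.8,212.7), green at (184.5,188.8) and (175.5,220.2). Next I refine the yaws and find clear obstacles.

Run:
```python
from h import *
a=load('top');b=load('side')
def yaw(p,q,Z):
    p=px(a,*p,Z);q=px(a,*q,Z);d=p-q
    return ((p+q)/2).round(1),np.linalg.norm(d).round(1),np.degrees(np.arctan2(d[1],d[0])).round(1)
print('lid',yaw((380.75,230.75),(383.75,253),28))
print('red',yaw((194.7,196.2),(165.8,212.7),128));print('green',yaw((184.5,188.8),(175.5,220.2),128))
P=cloud(a)
Z=P[...,2]
# side cam checks
S=cloud(b)
for n,(u0,u1,v0,v1),(z0,z1) in [('rim',(240,285,120,160),(124,136)),('flange',(250,290,280,315),(22,34)),('grip',(250,290,280,315),(52,64)),('plinth',(225,300,130,185),(55,66))]:
    Q=S[v0:v1,u0:u1].reshape(-1,3);Q=Q[(Q[:,2]>z0)&(Q[:,2]<z1)]
    print(n,len(Q),Q.mean(0).round(1),cv2.minAreaRect(Q[:,:2].astype(np.float32)),cv2.minEnclosingCircle(Q[:,:2].astype(np.float32))[0])
# drawer front / pull
Q=P[215:255,180:225].reshape(-1,3)
c=np.array([552.6,314]);th=np.radians(31);L=(Q[:,:2]-c)@np.array([[np.cos(th),-np.sin(th)],[np.sin(th),np.cos(th)]])
for z0,z1 in[(20,30),(30,45),(45,65)]:
    m=(Q[:,2]>z0)&(Q[:,2]<z1);print(z0,m.sum(),L[m].min(0).round(0),L[m].max(0).round(0))
zs=np.where(a['z_map']==0,-50,Z)
hm=cv2.applyColorMap(np.clip((zs+50)/400*255,0,255).astype(np.uint8),cv2.COLORMAP_TURBO)
g=a['color'][...,::-1]
lab=cv2.cvtColor(g,cv2.COLOR_BGR2LAB);lab[...,0]=cv2.createCLAHE(6,(8,8)).apply(lab[...,0]);e=cv2.cvtColor(lab,cv2.COLOR_LAB2BGR)
out=np.vstack([e[60:290],hm[60:290]])
cv2.imwrite('pics/hm.png',cv2.resize(out,None,fx=1.3,fy=1.3,interpolation=cv2.INTER_CUBIC))
```

```text
lid (array([ 445.2, -329.6,   28. ]), np.float64(72.9), np.float64(6.3))
red (array([550.4, 311.3, 128. ]), np.float64(100.6), np.float64(-59.2))
green (array([550.4, 312.1, 128. ]), np.float64(100.1), np.float64(-14.1))
rim 169 [550.6 306.2 128.7] ((549.0320434570312, 307.45013427734375), (98.65055084228516, 96.11184692382812), 60.369895935058594) (547.0361328125, 307.94146728515625)
flange 367 [ 444.2 -336.7   26.9] ((445.78375244140625, -332.1477966308594), (86.8995361328125, 83.45565795898438), 80.71056365966797) (445.160400390625, -331.9002685546875)
grip 59 [ 445.3 -332.3   56.1] ((445.144775390625, -332.2063293457031), (53.479530334472656, 16.515840530395508), 8.295742988586426) (444.5042724609375, -327.8133544921875)
plinth 330 [543.  283.   59.3] ((536.1045532226562, 297.76605224609375), (183.8199920654297, 132.54302978515625), 31.083087921142578) (546.60498046875, 286.45465087890625)
20 25 [-126.  -65.] [-69.  61.]
30 135 [-126.  -64.] [-72.  56.]
45 372 [-114.  -65.] [-37.  57.]
```

View pics/hm.png

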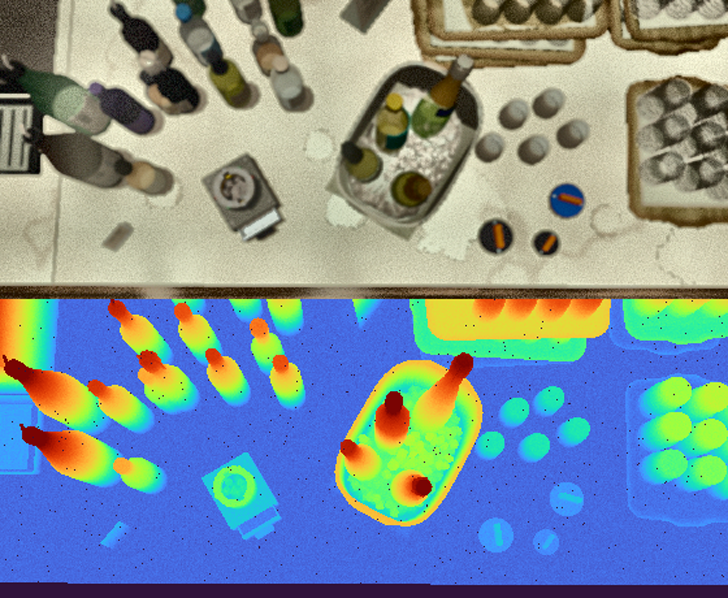

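The height map shows no hidden objects near the crusher or lid. The tumblers are around top (376,173) and a standing bottle is at about (108,195), left of the crusher. I'll start with the drawer, going around the front of the bucket.

```bash
cat >> h.py <<'E'
from scipy.spatial.transform import Rotation as Ro
def rel(x,y,z,yawdeg):
    "shift/turn in tool axes from measured pose to a world target (tool down)"
    s=readout.state();r=Ro.from_euler('xyz',s['tool_rot'])
    y0=np.degrees(s['tool_rot'][2])
    print('t',s['time_s'],'pos',s['eef_pos'].round(1),'yaw',y0.round(2),'dp',r.inv().apply(np.array([x,y,z])-s['eef_pos']).round(1),'yaw',round((-(yawdeg-y0)+180)%360-180,1),'F',s['ft_force'].round(1),'q6',s['qpos'][5].round(2))
E
python3 -c "
from h import *
rel(410,227,240,31)
a=load('top')
# subpixel orange bar centroid and hopper from colour/depth
hsv=cv2.cvtColor(a['color'],cv2.COLOR_RGB2HSV)
m=((hsv[...,0]<14)&(hsv[...,1]>150)&(hsv[...,2]>90)).astype(np.uint8)
n,l,st,ce=cv2.connectedComponentsWithStats(m)
for i in range(1,n):
    if st[i,4]>40: print(st[i,4],ce[i].round(1),px(a,*ce[i],55).round(1))
P=cloud(a);k=((P[...,2]>118)&(P[...,2]<140)).astype(np.uint8);k[:170]=0;k[230:]=0;k[:,:150]=0;k[:,215:]=0
cs=max(cv2.findContours(k,0,1)[0],key=len);E=cv2.fitEllipse(cs);print(E,px(a,*E[0],130).round(1))
k=((P[...,2]>16)&(P[...,2]<70)).astype(np.uint8);k[:225]=0;k[260:]=0;k[:,:364]=0;k[:,400:]=0
cs=max(cv2.findContours(k,0,1)[0],key=len);E=cv2.fitEllipse(cs);print(E,px(a,*E[0],26).round(1))
"
```

```text
t 0.1 pos [ 143.8 -530.3  208.2] yaw 15.17 dp [ 455.1 -661.4  -30.3] yaw -15.8 F [-0.6 -0.  -0.1] q6 -0.1
((179.382080078125, 203.73178100585938), (30.98295783996582, 31.43798828125), 58.61604309082031) [552.3 313.8 130. ]
((381.091796875, 241.24609375), (25.53795051574707, 26.40669822692871), 131.07359313964844) [ 447.2 -326.3   26. ]
```

Request:
carry_out(
  motion=[
    {"dp": [20,-29,-30],"yaw": 0},
    {"dp": [43,-62,-30],"yaw": -2},
    {"dp": [66,-96,-30],"yaw": -4},
    {"dp": [89,-129,-30],"yaw": -6},
    {"dp": [112,-163,-30],"yaw": -8},
    {"dp": [135,-196,-30],"yaw": -10},
    {"dp": [158,-230,-30],"yaw": -12},
    {"dp": [181,-263,-30],"yaw": -14},
    {"dp": [204,-297,-30],"yaw": -16},
    {"dp": [227,-330,-30],"yaw": -16},
  ],
  hand=1,
  squeeze=40,
)

```text
time_s: 0.93
eef_pos: [276.4, -151.0, 239.0]
tool_rot: [3.141, -0.0, 0.544]
ft_force: [1.4, -0.5, -0.1]
grip_width: 0.1
finger_force: 0.0
```

```bash
python3 -c "
from h import *
rel(410,227,240,31)"
```

```text
t 0.9333 pos [ 276.4 -151.   239. ] yaw 31.17 dp [ 309.9 -254.3   -1. ] yaw 0.2 F [ 1.4 -0.5 -0.1] q6 0.35
```

Request:
carry_out(
  motion=[
    {"dp": [31,-25,0],"yaw": 0},
    {"dp": [62,-51,0],"yaw": 0},
    {"dp": [93,-76,0],"yaw": 0},
    {"dp": [124,-102,0],"yaw": 0},
    {"dp": [155,-127,0],"yaw": 0},
    {"dp": [186,-153,0],"yaw": 0},
    {"dp": [217,-178,0],"yaw": 0},
    {"dp": [248,-203,0],"yaw": 0},
    {"dp": [279,-229,0],"yaw": 0},
    {"dp": [310,-254,30],"yaw": 0},
  ],
)

```text
time_s: 1.77
eef_pos: [410.8, 222.6, 218.5]
tool_rot: [3.14, -0.01, 0.546]
ft_force: [1.5, -0.4, 1.7]
grip_width: -0.2
finger_force: 0.0
```

Request:
carry_out(
  motion=[
    {"dp": [0,0,35],"yaw": 0},
    {"dp": [0,0,70],"yaw": 0},
    {"dp": [0,0,105],"yaw": 0},
    {"dp": [0,0,140],"yaw": 0},
    {"dp": [0,0,165],"yaw": 0},
    {"dp": [0,0,180],"yaw": 0},
    {"dp": [0,0,187],"yaw": 0},
    {"dp": [0,0,187],"yaw": 0},
  ],
)

```text
time_s: 2.43
eef_pos: [406.4, 218.0, 25.0]
tool_rot: [-3.141, 0.005, 0.544]
ft_force: [-0.5, 0.1, -0.5]
grip_width: 0.1
finger_force: 0.0
```

```bash
python3 -c "
from h import *
a=snap('top')
cv2.imwrite('pics/pull.png',cv2.resize(a['color'][165:265,145:265,::-1],None,fx=5,fy=5,interpolation=cv2.INTER_CUBIC))
rel(552-.857*126,313-.515*126,22,31)
rel(552-.857*103,313-.515*103,22,31)"
```

```text
t 2.4833 pos [407.8 218.5  26.7] yaw 31.17 dp [46.4 -6.6  4.7] yaw 0.2 F [0.8 0.5 0.5] q6 1.4
t 2.4833 pos [407.8 218.5  26.7] yaw 31.17 dp [69.3 -6.5  4.6] yaw 0.2 F [0.8 0.5 0.5] q6 1.4
```

View pics/pull.png

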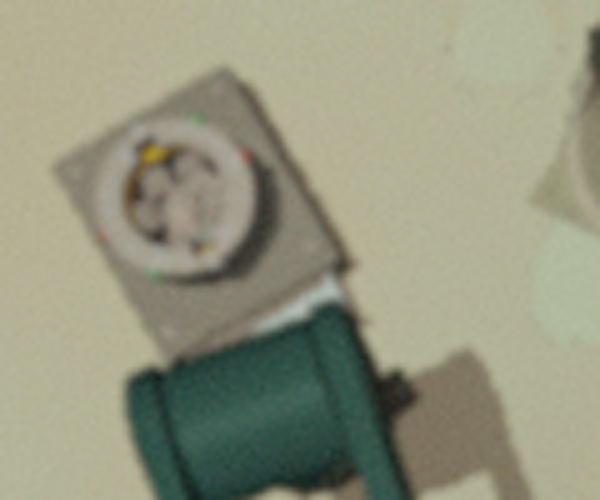

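The picture shows the wrist in front of the pull, with the drawer visible at about (300,305). Lateral alignment is good, so I push.

Request:
carry_out(
  motion=[
    {"dp": [8,-6,3],"yaw": 0},
    {"dp": [20,-6,3],"yaw": 0},
    {"dp": [30,-6,3],"yaw": 0},
    {"dp": [38,-6,3],"yaw": 0},
    {"dp": [46,-6,3],"yaw": 0},
    {"dp": [52,-6,3],"yaw": 0},
    {"dp": [57,-6,3],"yaw": 0},
    {"dp": [61,-6,3],"yaw": 0},
    {"dp": [64,-6,3],"yaw": 0},
    {"dp": [64,-6,3],"yaw": 0},
  ],
)

```text
time_s: 3.32
eef_pos: [460.3, 257.2, 24.2]
tool_rot: [3.141, -0.0, 0.544]
ft_force: [-0.3, -0.1, -0.2]
grip_width: -0.1
finger_force: 0.0
```

```bash
python3 -c "
from h import *
rel(552-.857*103,313-.515*103,22,31)"
```

```text
t 3.3167 pos [460.3 257.2  24.2] yaw 31.17 dp [ 4.3 -0.6  2.2] yaw 0.2 F [-0.3 -0.1 -0.2] q6 1.43
```

Request:
carry_out(
  motion=[
    {"dp": [2,0,0],"yaw": 0},
    {"dp": [4,0,0],"yaw": 0},
    {"dp": [6,0,0],"yaw": 0},
    {"dp": [6,0,0],"yaw": 0},
  ],
)

```text
time_s: 3.65
eef_pos: [465.2, 260.1, 24.2]
tool_rot: [3.142, -0.0, 0.544]
ft_force: [-0.7, 0.4, 0.2]
grip_width: -0.2
finger_force: 0.1
```

Request:
carry_out(
  motion=[
    {"dp": [1,0,0],"yaw": 0},
    {"dp": [2,0,0],"yaw": 0},
    {"dp": [3,0,0],"yaw": 0},
    {"dp": [4,0,0],"yaw": 0},
    {"dp": [4,0,0],"yaw": 0},
  ],
)

```text
time_s: 4.07
eef_pos: [468.6, 262.2, 24.2]
tool_rot: [3.142, -0.0, 0.544]
ft_force: [-0.5, -0.0, 0.1]
grip_width: -0.1
finger_force: 0.2
```

```bash
python3 -c "
from h import *
a=snap('side')
cv2.imwrite('pics/pull2.png',cv2.resize(a['color'][105:205,200:320,::-1],None,fx=5,fy=5,interpolation=cv2.INTER_CUBIC))
rel(552-.857*103,313-.515*103,22,31)"
```

```text
t 4.1167 pos [468.6 262.2  24.2] yaw 31.17 dp [-5.3 -0.6  2.2] yaw 0.2 F [-0.   0.4 -0.4] q6 1.43
```

View pics/pull2.png

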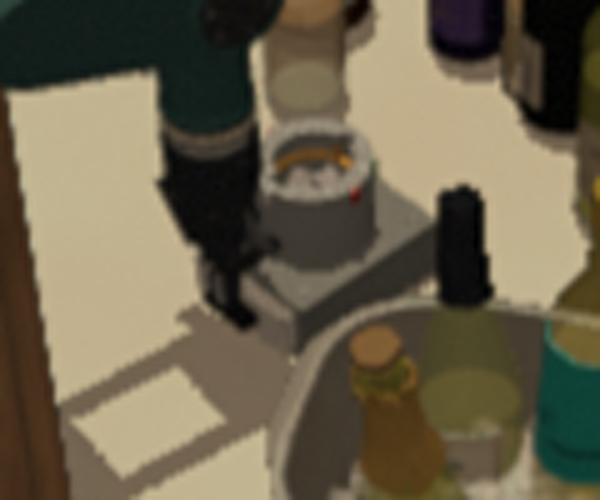

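The drawer front looks almost flush, but there is no end-stop force yet. I continue.

Request:
carry_out(
  motion=[
    {"dp": [1,0,0],"yaw": 0},
    {"dp": [2,0,0],"yaw": 0},
    {"dp": [3,0,0],"yaw": 0},
    {"dp": [3,0,0],"yaw": 0},
  ],
)

```text
time_s: 4.45
eef_pos: [471.2, 263.8, 24.2]
tool_rot: [3.142, -0.0, 0.544]
ft_force: [-0.0, -0.6, -0.4]
grip_width: 0.2
finger_force: 0.2
```

Request:
carry_out(
  motion=[
    {"dp": [1,0,0],"yaw": 0},
    {"dp": [2,0,0],"yaw": 0},
    {"dp": [3,0,0],"yaw": 0},
    {"dp": [3,0,0],"yaw": 0},
  ],
)

```text
time_s: 4.78
eef_pos: [473.8, 265.4, 24.2]
tool_rot: [3.142, -0.0, 0.544]
ft_force: [-0.7, -0.2, -0.7]
grip_width: -0.1
finger_force: 0.2
```

Request:
carry_out(
  motion=[
    {"dp": [1,0,0],"yaw": 0},
    {"dp": [2,0,0],"yaw": 0},
    {"dp": [3,0,0],"yaw": 0},
    {"dp": [3,0,0],"yaw": 0},
  ],
)

```text
time_s: 5.12
eef_pos: [476.3, 266.9, 24.2]
tool_rot: [3.142, -0.0, 0.544]
ft_force: [-0.4, 0.6, -0.1]
grip_width: 0.1
finger_force: 0.2
```

```bash
python3 -c "
from h import *
b=snap('side');S=cloud(b);a=snap('top');P=cloud(a)
th=np.radians(31);M=np.array([[np.cos(th),-np.sin(th)],[np.sin(th),np.cos(th)]])
cv2.imwrite('pics/pull3.png',np.hstack([cv2.resize(x['color'][v:v+60,u:u+50,::-1],None,fx=8,fy=8,interpolation=cv2.INTER_CUBIC) for x,u,v in((b,233,138),(a,172,215))]))
"
```

```text
(no output)
```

View pics/pull3.png

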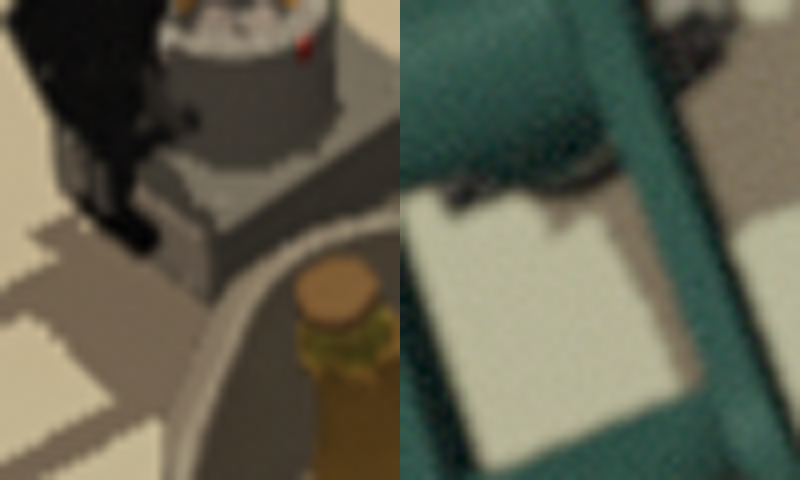

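```bash
cat > dr.py <<'E'
from h import *
b=snap('side');S=cloud(b)
c=np.array([551.5,312]);th=np.radians(31);M=np.array([[np.cos(th),-np.sin(th)],[np.sin(th),np.cos(th)]])
Q=S[120:200,215:320].reshape(-1,3);col=b['color'][120:200,215:320].reshape(-1,3).max(1)
L=(Q[:,:2]-c)@M
for y0 in range(-70,70,14):
    for z0,z1 in((15,50),(54,66)):
        m=(L[:,1]>y0)&(L[:,1]<y0+14)&(Q[:,2]>z0)&(Q[:,2]<z1)&(L[:,0]<-40)&(L[:,0]>-160)
        if m.sum()>3: print(y0,z0,m.sum(),np.percentile(L[m,0],[3,25,50]).round(0),np.median(col[m]))
E
python3 dr.py; python3 -c "
from h import *
s=readout.state();print(s['joint_efforts'].round(2),s['ft_force'],s['ft_torque'])"
```

```text
-70 15 41 [-77. -70. -60.] 49.0
-70 54 18 [-71. -66. -58.] 103.0
-56 15 20 [-80. -79. -77.] 94.0
-56 54 22 [-78. -70. -59.] 117.5
-42 15 19 [-84. -80. -79.] 93.0
-42 54 18 [-78. -65. -59.] 111.5
-28 15 25 [-96. -90. -82.] 44.0
-28 54 21 [-86. -73. -58.] 70.0
-14 15 26 [-97. -92. -88.] 26.0
-14 54 30 [-101.  -92.  -73.] 59.5
0 15 8 [-99. -98. -95.] 45.5
14 15 4 [-97. -97. -95.] 78.0
28 15 4 [-82. -82. -82.] 83.0
42 15 9 [-82. -79. -78.] 85.0
56 15 5 [-77. -77. -76.] 133.0
[-4.000e-02 -3.662e+01 -2.853e+01 -1.000e-02 -1.000e-01  0.000e+00] [-0.50275988 -0.74801596  0.03175985] [ 0.00671652  0.01700427 -0.02218728]
```

```bash
python3 -c "
from h import *
b=load('side')
c=np.array([551.5,312]);e=np.array([.857,.515]);n=np.array([-.515,.857])
for v in range(146,172,2):
    o=[]
    for u in range(238,262,3):
        p=px(b,u,v);l=p[:2]-c;o.append('%4d/%3d/%3d:%3d'%(l@e,l@n,p[2],b['color'][v,u].max()))
    print(v,' '.join(o))
"
```

```text
146 -110/ 12/140: 34 -102/  4/140: 13  -99/-10/148: 16  -99/-28/160: 14  -91/-37/161: 19  -44/  4/102: 43  -49/-20/123: 62  -40/-27/121: 62
148 -101/ 26/114: 27 -101/  6/128: 14 -108/-21/151: 14 -100/-29/151: 13  -92/-37/151: 18  -51/ -3/102: 48  -46/-15/107: 63  -37/-23/107: 63
150 -104/ 24/106: 84 -106/  1/124: 15 -105/-15/135: 13  -97/-24/136: 13  -94/-39/144: 16  -84/-45/142: 44  -45/-14/ 95: 57  -42/-28/102: 64
152  -43/110/ -3:163 -109/  0/116: 14 -105/-14/124: 15  -97/-23/125: 14  -79/-17/108: 31  -87/-46/134: 37  -83/-60/141: 28  -41/-26/ 89: 62
154  -53/ 99/ -1:194  -98/ 15/ 88: 67 -104/-12/111: 12  -83/ -3/ 90: 14  -98/-42/128: 30  -93/-54/133: 19  -83/-60/130: 43  -43/-27/ 81: 62
156  -59/ 92/ -3:194  -81/ 40/ 48: 86 -101/ -7/ 95: 25  -95/-18/ 99: 15 -106/-51/129: 12 -101/-63/134: 72  -47/-13/ 62: 64  -40/-23/ 65: 60
158  -69/ 79/  0:193  -76/ 48/ 27: 85  -97/  0/ 76: 43 -103/-27/100: 15 -101/-44/110: 39  -61/-10/ 58: 71  -53/-20/ 60:117  -42/-25/ 57: 73
160  -74/ 73/ -3:194  -81/ 42/ 23: 86  -99/ -2/ 68: 51  -93/-13/ 72: 13  -75/ -9/ 56: 65  -67/-17/ 56: 65  -57/-24/ 55:109  -52/-36/ 60:118
162  -86/ 59/  3:195  -78/ 49/  5:114 -101/ -2/ 58: 40  -94/-13/ 61: 18  -77/-10/ 48:105  -72/-23/ 54: 71  -67/-36/ 59: 70  -55/-39/ 53:122
164  -90/ 55/ -2:194  -78/ 50/ -7:166  -98/  2/ 42: 24  -89/ -5/ 41: 26  -80/-13/ 40: 54  -76/-27/ 48:113  -74/-44/ 59: 62  -63/-49/ 55: 93
166  -98/ 45/  0:132  -87/ 38/ -3:113  -91/ 13/ 17:114  -94/-11/ 38: 10  -87/-20/ 39:  6  -80/-31/ 42: 85  -73/-41/ 45:104  -71/-58/ 56: 65
168 -103/ 39/ -5:127  -92/ 33/ -7:114  -88/ 18/  0:116  -94/ -9/ 25: 86  -92/-27/ 36:  6  -80/-30/ 31: 75  -75/-43/ 37: 95  -76/-63/ 51: 57
170 -116/ 22/  5:174 -104/ 18/  0:115  -93/ 13/ -4:114  -84/  5/ -4:116  -90/-22/ 20: 80  -74/-21/  8: 88  -79/-47/ 31: 94  -73/-59/ 35: 63
```

Request:
carry_out(
  motion=[
    {"dp": [1,0,0],"yaw": 0},
    {"dp": [2,0,0],"yaw": 0},
    {"dp": [3,0,0],"yaw": 0},
    {"dp": [3,0,0],"yaw": 0},
  ],
)

```text
time_s: 5.6
eef_pos: [477.8, 267.8, 24.1]
tool_rot: [3.141, 0.003, 0.544]
ft_force: [-4.4, -2.9, 3.0]
grip_width: -0.4
finger_force: 2.6
```

Request:
carry_out(
  motion=[
    {"dp": [1,0,0],"yaw": 0},
    {"dp": [2,0,0],"yaw": 0},
    {"dp": [2,0,0],"yaw": 0},
  ],
)

```text
time_s: 5.85
eef_pos: [477.8, 267.8, 24.0]
tool_rot: [3.141, 0.007, 0.544]
ft_force: [-8.6, -5.7, 6.8]
grip_width: 0.0
finger_force: 5.1
```

```bash
python3 dr.py
```

```text
-70 15 46 [-78. -72. -63.] 48.5
-70 54 21 [-77. -70. -58.] 90.0
-56 15 16 [-81. -78. -77.] 94.0
-56 54 23 [-77. -68. -63.] 96.0
-42 15 17 [-92. -79. -76.] 94.0
-42 54 23 [-74. -69. -58.] 74.0
-28 15 24 [-93. -85. -78.] 58.0
-28 54 23 [-89. -73. -66.] 67.0
-14 15 20 [-97. -92. -89.] 20.5
-14 54 21 [-101.  -96.  -74.] 57.0
0 15 8 [-97. -92. -90.] 43.5
14 15 4 [-94. -93. -91.] 38.0
28 15 5 [-79. -79. -79.] 90.0
42 15 10 [-79. -79. -77.] 86.5
56 15 7 [-77. -76. -75.] 126.0
```

```bash
python3 -c "
from h import *
s=readout.state();F=s['ft_force'];T=s['ft_torque'];print(s['eef_pos'],F,T,s['joint_efforts'])
print('line pt (m, rel ref)',np.cross(F,T)/(F@F), 'dir',F/np.linalg.norm(F), 'pitch',T@F/np.linalg.norm(F))
b=load('side');P=cloud(b);c=np.array([551.5,312]);e=np.array([.857,.515]);n=np.array([-.515,.857])
cam=b['color'].max(2)
L=P[...,:2]-c;lx=L@e;ly=L@n
m=(cam<45)&(abs(ly)<40)&(lx>-140)&(lx<-30)
for z in range(0,150,10):
    k=m&(P[...,2]>=z)&(P[...,2]<z+10)
    if k.sum()>2: print(z,k.sum(),np.percentile(lx[k],[2,50,98]).round(0),np.percentile(ly[k],[2,98]).round(0))
"
```

```text
[477.83971611 267.78766466  24.06092696] [-7.41529054 -5.27307812  6.28781661] [-0.84015122  1.42121227  0.02411827] [ 2.79833693e-01 -3.43529248e+01 -3.07035148e+01  4.65478376e-01
 -3.08477506e+00  1.53430530e-03]
line pt (m, rel ref) [-0.07409147 -0.04172267 -0.12236627] dir [-0.67044677 -0.47676058  0.56850724] pitch -0.10058990406127294
20 6 [-92. -89. -78.] [-28.  12.]
30 22 [-96. -86. -75.] [-24.  20.]
40 7 [-98. -96. -83.] [-28.   2.]
50 5 [-101.  -85.  -73.] [-15.  -3.]
60 7 [-98. -91. -83.] [-17.  -1.]
80 5 [-97. -95. -45.] [-24.  24.]
90 22 [-102.  -97.  -78.] [-34.   7.]
100 16 [-102.  -98.  -75.] [-33.  15.]
110 20 [-105. -100.  -92.] [-30.  36.]
120 17 [-105.  -99.  -94.] [-24.  39.]
130 23 [-106.  -98.  -89.] [-38.  29.]
140 20 [-108. -103.  -93.] [-35.  18.]
```

Request:
carry_out(
  motion=[
    {"dp": [-15,0,0],"yaw": 0},
    {"dp": [-40,0,0],"yaw": 0},
    {"dp": [-65,0,0],"yaw": 0},
    {"dp": [-90,0,0],"yaw": 0},
    {"dp": [-90,0,-40],"yaw": 0},
    {"dp": [-90,0,-80],"yaw": 0},
    {"dp": [-90,0,-120],"yaw": 0},
    {"dp": [-90,40,-160],"yaw": 0},
    {"dp": [-90,80,-200],"yaw": 0},
    {"dp": [-90,120,-220],"yaw": 0},
  ],
  hand=-1,
)

```text
time_s: 6.73
eef_pos: [453.3, 143.1, 230.2]
tool_rot: [3.14, -0.007, 0.547]
ft_force: [1.5, 0.8, 1.0]
grip_width: 85.5
finger_force: 0.0
```

```bash
cat > fr.py <<'E'
from h import *
c=np.array([551.5,312]);th=np.radians(31);M=np.array([[np.cos(th),-np.sin(th)],[np.sin(th),np.cos(th)]])
for n in('top','side'):
    b=snap(n);S=cloud(b);u0,u1,v0,v1=(140,235,160,260) if n=='top' else (215,320,115,200)
    Q=S[v0:v1,u0:u1].reshape(-1,3);L=(Q[:,:2]-c)@M;z=Q[:,2]
    top=(abs(z-60)<5)&(abs(L[:,0])<95)&(abs(L[:,1])<75)&(np.hypot(*L.T)>56)
    R=cv2.minAreaRect(L[top].astype(np.float32));print(n,'plinth top rect',np.round(R[0],1),np.round(R[1],1),round(R[2],1),'x',np.percentile(L[top,0],[1,99]).round(1),'y',np.percentile(L[top,1],[1,99]).round(1))
    rim=(abs(z-130)<5)&(np.hypot(*L.T)<60);print(' rim',cv2.minEnclosingCircle(L[rim].astype(np.float32)))
    f=(z>15)&(z<48)&(L[:,0]<-68)&(L[:,0]>-140)
    for y in(-50,-35,-15,0,15,35,50):
        m=f&(abs(L[:,1]-y)<7)
        if m.sum()>2: print(' ',y,m.sum(),np.percentile(L[m,0],[5,50,90]).round(1))
E
python3 fr.py; python3 -c "
from h import *
rel(446.5,-327,240,6.3)"
```

```text
top plinth top rect [3.2 1.2] [148.7 130.3] 1.2 x [-71.2  76.9] y [-62.9  65.8]
 rim ((2.5833284854888916, 1.2826694250106812), 49.99397659301758)
  35 7 [-74.3 -73.6 -71.9]
  50 9 [-74.4 -72.8 -71.6]
side plinth top rect [-3.4 -3. ] [152.  132.4] 1.0 x [-77.8  71.6] y [-69.2  60.4]
 rim ((0.021631047129631042, -4.18026065826416), 50.943450927734375)
  -50 13 [-79.3 -76.6 -75. ]
  -35 14 [-84.5 -77.7 -73.1]
  -15 26 [-94.4 -81.5 -73.7]
  0 16 [-94.  -85.6 -74.9]
  15 20 [-92.5 -81.9 -76.4]
  35 14 [-79.6 -77.3 -75. ]
  50 7 [-79.9 -77.9 -75.2]
t 6.8333 pos [456.9 140.  232.1] yaw 30.85 dp [-248.3  395.7   -8.2] yaw 24.5 F [ 0.1 -0.5  0.2] q6 1.21
```

The drawer is shut: its front is flush with the plinth front to about 1 mm in both views. I go to the lid via the front of the bucket.

Request:
carry_out(
  motion=[
    {"dp": [-38,12,-10],"yaw": 2},
    {"dp": [-76,24,-10],"yaw": 5},
    {"dp": [-114,36,-10],"yaw": 8},
    {"dp": [-153,48,-10],"yaw": 11},
    {"dp": [-169,86,-10],"yaw": 14},
    {"dp": [-184,124,-10],"yaw": 17},
    {"dp": [-199,162,-10],"yaw": 20},
    {"dp": [-214,200,-10],"yaw": 23},
    {"dp": [-230,238,-10],"yaw": 24.5},
    {"dp": [-240,270,-10],"yaw": 24.5},
  ],
  hand=-1,
)

```text
time_s: 7.67
eef_pos: [386.3, -215.1, 235.9]
tool_rot: [3.14, -0.001, 0.114]
ft_force: [-0.1, 0.7, 0.4]
grip_width: 85.3
finger_force: 0.0
```

```bash
python3 -c "
from h import *
rel(446.5,-329,100,7)"
```

```text
t 7.6667 pos [ 386.3 -215.1  235.9] yaw 6.52 dp [ 46.8 119.8 136.1] yaw -0.5 F [-0.1  0.7  0.4] q6 0.82
```

Request:
carry_out(
  motion=[
    {"dp": [12,30,0],"yaw": 0},
    {"dp": [24,60,0],"yaw": 0},
    {"dp": [36,90,20],"yaw": 0},
    {"dp": [47,120,50],"yaw": 0},
    {"dp": [47,120,85],"yaw": 0},
    {"dp": [47,120,115],"yaw": 0},
    {"dp": [47,120,136],"yaw": 0},
    {"dp": [47,120,136],"yaw": 0},
  ],
)

```text
time_s: 8.33
eef_pos: [444.1, -323.2, 93.1]
tool_rot: [-3.132, 0.008, 0.116]
ft_force: [-0.2, 0.4, -1.2]
grip_width: 85.6
finger_force: 0.0
```

```bash
python3 -c "
from h import *
rel(446.5,-329,33,6.5)"
```

```text
t 8.3333 pos [ 444.1 -323.2   93.1] yaw 6.67 dp [ 2.2  6.6 60.1] yaw 0.2 F [-0.2  0.4 -1.2] q6 0.72
```

Request:
carry_out(
  motion=[
    {"dp": [0,0,0],"yaw": 0},
    {"dp": [0,0,15],"yaw": 0},
    {"dp": [0,0,35],"yaw": 0},
    {"dp": [0,0,50],"yaw": 0},
    {"dp": [0,0,60],"yaw": 0},
    {"dp": [0,0,64],"yaw": 0},
    {"dp": [0,0,64],"yaw": 0},
    {"dp": [0,0,64],"yaw": 0},
  ],
)

```text
time_s: 9.0
eef_pos: [447.7, -326.8, 38.0]
tool_rot: [3.139, -0.002, 0.117]
ft_force: [0.1, 0.5, 0.8]
grip_width: 84.9
finger_force: 0.0
```

Request:
carry_out(
  motion=[
    {"dp": [0,0,2],"yaw": 0},
    {"dp": [0,0,2],"yaw": 0},
    {"dp": [0,0,2],"yaw": 0},
    {"dp": [0,0,2],"yaw": 0},
    {"dp": [0,0,2],"yaw": 0},
    {"dp": [0,0,2],"yaw": 0},
  ],
  hand=1,
  squeeze=40,
)

```text
time_s: 9.5
eef_pos: [446.9, -326.5, 34.7]
tool_rot: [3.141, -0.0, 0.116]
ft_force: [-0.2, -1.4, 3.0]
grip_width: 12.9
finger_force: 28.1
```

Request:
carry_out(
  motion=[
    {"dp": [0,0,0],"yaw": 0},
    {"dp": [0,0,0],"yaw": 0},
    {"dp": [0,0,-10],"yaw": 0},
    {"dp": [0,0,-30],"yaw": 0},
    {"dp": [0,0,-60],"yaw": 0},
    {"dp": [0,0,-90],"yaw": 0},
    {"dp": [0,0,-120],"yaw": 0},
    {"dp": [0,0,-145],"yaw": 0},
    {"dp": [0,0,-160],"yaw": 0},
    {"dp": [0,0,-165],"yaw": 0},
  ],
  squeeze=80,
)

```text
time_s: 10.33
eef_pos: [447.9, -327.0, 203.7]
tool_rot: [3.137, -0.004, 0.117]
ft_force: [0.2, 0.2, -1.5]
grip_width: 9.2
finger_force: 78.4
```

```bash
python3 -c "
from h import *
s=readout.state();print(s['grip_width'],s['finger_force'])
rel(350,0,250,20);rel(410,190,250,32)"
```

```text
9.15904068005131 78.37943969294429
t 10.3333 pos [ 447.9 -327.   203.7] yaw 6.68 dp [ -59.  -335.9  -48.1] yaw -13.3 F [ 0.2  0.2 -1.5] q6 0.72
t 10.3333 pos [ 447.9 -327.   203.7] yaw 6.68 dp [  22.7 -517.6  -48.6] yaw -25.3 F [ 0.2  0.2 -1.5] q6 0.72
```

Request:
carry_out(
  motion=[
    {"dp": [-6,-30,-15],"yaw": 0},
    {"dp": [-12,-65,-30],"yaw": -1},
    {"dp": [-19,-100,-45],"yaw": -3},
    {"dp": [-26,-135,-48],"yaw": -5},
    {"dp": [-33,-170,-48],"yaw": -7},
    {"dp": [-40,-205,-48],"yaw": -9},
    {"dp": [-46,-240,-48],"yaw": -11},
    {"dp": [-53,-275,-48],"yaw": -12},
    {"dp": [-59,-310,-48],"yaw": -13},
    {"dp": [-59,-340,-48],"yaw": -14},
  ],
)

```text
time_s: 11.17
eef_pos: [346.6, 6.5, 246.6]
tool_rot: [-3.14, 0.001, 0.362]
ft_force: [0.5, 0.8, -0.2]
grip_width: 9.4
finger_force: 78.4
```

```bash
python3 -c "
from h import *
s=readout.state();print(s['grip_width'],s['finger_force'])
rel(410,190,250,32)
rel(530,295,250,32)"
```

```text
9.369097041124403 78.44908872619271
t 11.1667 pos [346.6   6.5 246.6] yaw 20.72 dp [ 124.2 -149.2   -3.4] yaw -11.3 F [ 0.5  0.8 -0.2] q6 1.06
t 11.1667 pos [346.6   6.5 246.6] yaw 20.72 dp [ 273.6 -204.9   -3.6] yaw -11.3 F [ 0.5  0.8 -0.2] q6 1.06
```

Request:
carry_out(
  motion=[
    {"dp": [24,-30,0],"yaw": -1},
    {"dp": [48,-60,0],"yaw": -2},
    {"dp": [72,-90,0],"yaw": -4},
    {"dp": [98,-120,0],"yaw": -6},
    {"dp": [124,-149,0],"yaw": -8},
    {"dp": [160,-163,0],"yaw": -10},
    {"dp": [195,-176,0],"yaw": -11},
    {"dp": [230,-188,0],"yaw": -11},
    {"dp": [262,-198,0],"yaw": -11},
    {"dp": [274,-204,0],"yaw": -11},
  ],
)

```text
time_s: 12.0
eef_pos: [534.8, 294.3, 243.7]
tool_rot: [-3.141, 0.004, 0.554]
ft_force: [-0.5, -1.0, -0.7]
grip_width: 9.2
finger_force: 78.5
```

Request:
carry_out(
  motion=[
    {"dp": [0,0,15],"yaw": 0},
    {"dp": [0,0,35],"yaw": 0},
    {"dp": [0,0,50],"yaw": 0},
    {"dp": [0,0,58],"yaw": 0},
    {"dp": [0,0,58],"yaw": 0},
    {"dp": [0,0,58],"yaw": 0},
  ],
)

```text
time_s: 12.5
eef_pos: [532.5, 292.0, 188.6]
tool_rot: [-3.141, 0.002, 0.553]
ft_force: [-0.2, -0.1, -0.7]
grip_width: 9.5
finger_force: 78.5
```

```bash
cat > ld.py <<'E'
from h import *
rel(552,311,190,32)
for n in('top','side'):
    c=snap(n);P=cloud(c);T=readout.state()['eef_pos'];zf=T[2]-34.7+28
    Q=P.reshape(-1,3);col=c['color'].reshape(-1,3)
    m=(abs(Q[:,2]-zf)<4)&(np.hypot(*(Q[:,:2]-T[:2]).T)<60)
    q=Q[m]; print(n,m.sum(),'flange z',zf)
    if m.sum()<20: continue
    # robust circle fit, fixed radius 44, to the outermost points by angle
    h=cv2.convexHull(q[:,:2].astype(np.float32))[:,0]
    from scipy.optimize import least_squares
    f=least_squares(lambda p:np.hypot(*(h-p).T)-44,q[:,:2].mean(0),loss='soft_l1')
    print(' fit',f.x.round(1),'rel TCP',(f.x-T[:2]).round(1),'res',np.abs(f.fun).mean().round(1), 'angles',np.sort(np.degrees(np.arctan2(*(h-f.x).T[::-1]))).round(0)[::3])
c=load('side');cv2.imwrite('pics/held.png',np.hstack([cv2.resize(x['color'][v:v+100,u:u+65,::-1],None,fx=6,fy=6,interpolation=cv2.INTER_CUBIC) for x,u,v in((c,230,85),(load('top'),145,165))]))
E
python3 ld.py
```

```text
t 12.5 pos [532.5 292.  188.6] yaw 31.67 dp [26.5 -5.9 -1.5] yaw -0.3 F [-0.2 -0.1 -0.7] q6 1.43
top 148 flange z 183.25448647909366
 fit [536.3 292.2] rel TCP [ 3.2 -0.1] res 1.2 angles [-179. -114.  -87.  -50.  131.  161.]
side 146 flange z 183.98769388266038
 fit [529.8 284.5] rel TCP [-3.7 -7.9] res 2.0 angles [-157.  -86.  -29.   13.  133.]
```

View pics/held.png

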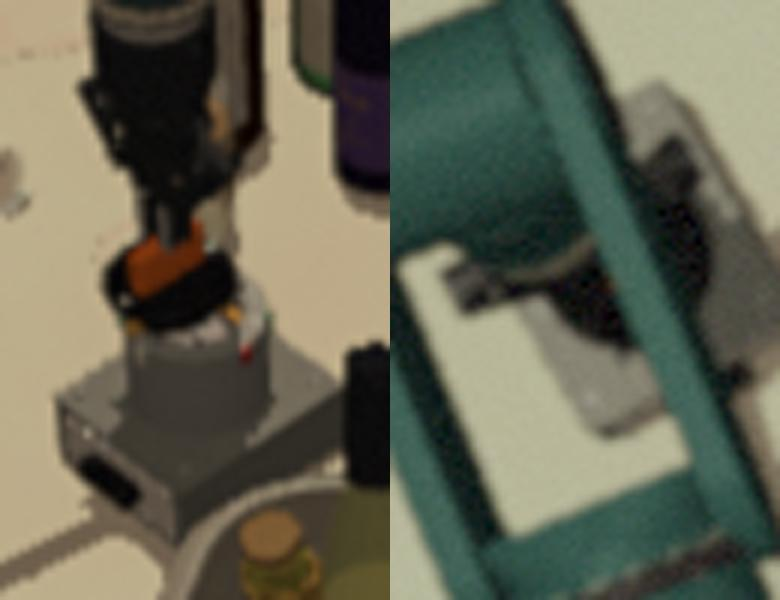

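Picture: the lid is held level over the hopper and the drawer is flush. Both views give the TCP target as about (552,315). I move over it, then go down gently.

Request:
carry_out(
  motion=[
    {"dp": [8,-3,0],"yaw": 0},
    {"dp": [18,-6,0],"yaw": 0},
    {"dp": [26,-9,0],"yaw": 0},
    {"dp": [29,-9,0],"yaw": 0},
    {"dp": [29,-9,6],"yaw": 0},
    {"dp": [29,-9,12],"yaw": 0},
    {"dp": [29,-9,16],"yaw": 0},
    {"dp": [29,-9,19],"yaw": 0},
    {"dp": [29,-9,19],"yaw": 0},
    {"dp": [29,-9,19],"yaw": 0},
  ],
)

```text
time_s: 13.43
eef_pos: [552.7, 314.9, 169.9]
tool_rot: [-3.142, 0.001, 0.553]
ft_force: [0.7, -0.4, -1.2]
grip_width: 9.4
finger_force: 78.5
```

Request:
carry_out(
  motion=[
    {"dp": [0,0,2],"yaw": 0},
    {"dp": [0,0,4],"yaw": 0},
    {"dp": [0,0,6],"yaw": 0},
    {"dp": [0,0,6],"yaw": 0},
  ],
)

```text
time_s: 13.77
eef_pos: [552.8, 315.0, 163.9]
tool_rot: [3.142, 0.001, 0.553]
ft_force: [-0.3, -0.3, -1.6]
grip_width: 9.2
finger_force: 78.5
```

```bash
python3 ld.py; python3 -c "
from h import *
print(readout.state()['ft_torque'])"
```

```text
t 13.7667 pos [552.8 315.  163.9] yaw 31.67 dp [ -2.8   3.  -26.1] yaw -0.3 F [-0.3 -0.3 -1.6] q6 1.45
top 157 flange z 157.3259735640027
 fit [555.  315.1] rel TCP [2.1 0.1] res 1.1 angles [-179. -116.  -87.  -45.  131.  165.]
side 146 flange z 157.5369609268385
 fit [550.1 310.3] rel TCP [-2.9 -4.7] res 1.6 angles [-170. -123.  -77.  -30.    7.  113.  170.]
[ 0.01086787 -0.00150765  0.03305526]
```

Request:
carry_out(
  motion=[
    {"dp": [0,0,1],"yaw": 0},
    {"dp": [0,0,2],"yaw": 0},
    {"dp": [0,1,3],"yaw": 0},
    {"dp": [0,1,4],"yaw": 0},
    {"dp": [0,1,4],"yaw": 0},
  ],
)

```text
time_s: 14.28
eef_pos: [553.4, 314.4, 160.1]
tool_rot: [-3.141, 0.0, 0.553]
ft_force: [0.7, 0.6, -1.2]
grip_width: 9.4
finger_force: 78.6
```

```bash
python3 -c "
from h import *
s=readout.state();print(s['eef_pos'],s['ft_force'],s['ft_torque'])"
```

```text
[553.36771326 314.42712043 160.12521061] [ 0.66101862  0.62486413 -1.20442713] [ 0.16636503  0.07712051 -0.03232419]
```

Request:
carry_out(
  motion=[
    {"dp": [0,0,1],"yaw": 0},
    {"dp": [0,0,2],"yaw": 0},
    {"dp": [0,0,3],"yaw": 0},
    {"dp": [0,0,4],"yaw": 0},
    {"dp": [0,0,5],"yaw": 0},
    {"dp": [0,0,5],"yaw": 0},
  ],
)

```text
time_s: 14.78
eef_pos: [553.4, 314.3, 155.0]
tool_rot: [-3.142, 0.0, 0.553]
ft_force: [-0.9, 0.7, -1.0]
grip_width: 9.2
finger_force: 78.6
```

```bash
python3 -c "
from h import *
s=readout.state();print(s['eef_pos'],s['ft_force'],s['ft_torque'])"
```

```text
[553.38653704 314.30316371 155.03065151] [-0.86180415  0.66803176 -0.9839781 ] [ 0.21777076  0.09785953 -0.02248652]
```

Request:
carry_out(
  motion=[
    {"dp": [0,-1,0],"yaw": 0},
    {"dp": [0,-1,2],"yaw": 0},
    {"dp": [0,-1,4],"yaw": 0},
    {"dp": [0,-1,6],"yaw": 0},
    {"dp": [0,-1,7],"yaw": 0},
    {"dp": [0,-1,7],"yaw": 0},
  ],
)

```text
time_s: 15.28
eef_pos: [552.8, 314.9, 147.7]
tool_rot: [3.141, 0.001, 0.553]
ft_force: [0.4, -0.0, -1.0]
grip_width: 10.0
finger_force: 78.5
```

```bash
python3 -c "
from h import *
s=readout.state();print(s['eef_pos'],s['ft_force'],s['ft_torque'])"
```

```text
[552.79484208 314.87478108 147.68884845] [ 0.3973999  -0.02370783 -0.99634719] [-0.03196932 -0.0407975   0.02237077]
```

Very free. I press down until the flange seats.

Request:
carry_out(
  motion=[
    {"dp": [0,0,1],"yaw": 0},
    {"dp": [0,0,2],"yaw": 0},
    {"dp": [0,0,3],"yaw": 0},
    {"dp": [0,0,3],"yaw": 0},
  ],
)

```text
time_s: 15.62
eef_pos: [553.2, 315.0, 145.6]
tool_rot: [3.141, -0.0, 0.553]
ft_force: [0.3, -0.2, 0.1]
grip_width: 9.1
finger_force: 78.8
```

Request:
carry_out(
  motion=[
    {"dp": [0,0,1],"yaw": 0},
    {"dp": [0,0,2],"yaw": 0},
    {"dp": [0,0,2],"yaw": 0},
  ],
)

```text
time_s: 15.87
eef_pos: [553.8, 314.7, 144.6]
tool_rot: [3.14, -0.002, 0.552]
ft_force: [-0.2, -3.7, 5.0]
grip_width: 9.5
finger_force: 79.8
```

Request:
carry_out(
  motion=[
    {"dp": [0,0,0],"yaw": 3},
    {"dp": [0,0,0],"yaw": 6},
    {"dp": [0,0,0],"yaw": 9},
    {"dp": [0,0,0],"yaw": 12},
    {"dp": [0,0,0],"yaw": 15},
    {"dp": [0,0,0],"yaw": 18},
    {"dp": [0,0,0],"yaw": 21},
    {"dp": [0,0,0],"yaw": 24},
    {"dp": [0,0,0],"yaw": 24},
  ],
)

```text
time_s: 16.62
eef_pos: [552.9, 315.2, 144.5]
tool_rot: [-3.141, -0.001, 0.133]
ft_force: [-1.3, -1.8, 4.1]
grip_width: 9.4
finger_force: 80.1
```

```bash
python3 -c "
from h import *
s=readout.state();print(s['eef_pos'],np.degrees(s['tool_rot']),s['ft_force'],s['ft_torque'],s['qpos'][5])"
```

```text
[552.94059769 315.19999703 144.46787999] [-1.79985268e+02 -3.77386206e-02  7.64488827e+00] [-1.25222734 -1.78589828  4.09865782] [-0.24854293  0.22878756  0.15506186] 1.866394758906184
```

Request:
carry_out(
  motion=[
    {"dp": [0,0,0],"yaw": 3},
    {"dp": [0,0,0],"yaw": 6},
    {"dp": [0,0,0],"yaw": 9},
    {"dp": [0,0,0],"yaw": 12},
    {"dp": [0,0,0],"yaw": 15},
    {"dp": [0,0,0],"yaw": 18},
    {"dp": [0,0,0],"yaw": 21},
    {"dp": [0,0,0],"yaw": 23},
    {"dp": [0,0,0],"yaw": 23},
    {"dp": [0,0,0],"yaw": 23},
  ],
)

```text
time_s: 17.45
eef_pos: [552.9, 314.8, 144.7]
tool_rot: [3.141, -0.001, -0.266]
ft_force: [-2.0, -2.1, 5.3]
grip_width: 9.6
finger_force: 80.7
```

```bash
cp ld.py l2.py; sed -i 's/^rel.*//;s/held/end/' l2.py; python3 l2.py; python3 -c "
from h import *
s=readout.state();print(s['eef_pos'],np.degrees(s['tool_rot']),s['ft_force'],s['ft_torque'],s['qpos'][5])
b=load('side')
cv2.imwrite('pics/end.png',cv2.resize(b['color'][85:185,225:325,::-1],None,fx=6,fy=6,interpolation=cv2.INTER_CUBIC))"; python3 fr.py
```

```text
top 133 flange z 138.0286396983061
 fit [553.1 314.7] rel TCP [ 0.2 -0.2] res 2.0 angles [-173.  -47.  115.  152.]
side 125 flange z 138.0143358022604
 fit [548.1 302.8] rel TCP [ -4.8 -12. ] res 2.2 angles [-175.  -22.   15.  138.]
[552.89509167 314.80222939 144.7143358 ] [ 1.79984969e+02 -3.73375394e-02 -1.52242181e+01] [-2.07065274 -3.60549479  6.58293803] [-0.45906821  0.39547699  0.27360624] 2.265349550176422
top plinth top rect [2.  1.4] [151.4 130.2] 0.5 x [-71.5  76.2] y [-63.2  65.8]
 rim ((2.251929759979248, 1.155636191368103), 50.28242874145508)
  -50 6 [-73.6 -72.5 -71.5]
  -35 9 [-73.2 -72.3 -71.5]
  -15 25 [-88.5 -81.2 -73.7]
  0 11 [-88.2 -81.1 -72.8]
side plinth top rect [-4.1 -4.2] [151.9 135.3] 2.7 x [-78.4  71.7] y [-71.6  60.2]
 rim ((-2.7952303886413574, -5.137728214263916), 51.416282653808594)
  -50 16 [-80.4 -76.2 -71.5]
  -35 17 [-90.3 -77.5 -73.3]
  -15 24 [-92.1 -82.5 -75.5]
  0 17 [-92.9 -81.6 -74.7]
  15 16 [-92.7 -88.5 -76.5]
  35 12 [-80.8 -77.8 -74. ]
  50 12 [-79.3 -76.8 -75.2]
```

View pics/end.png

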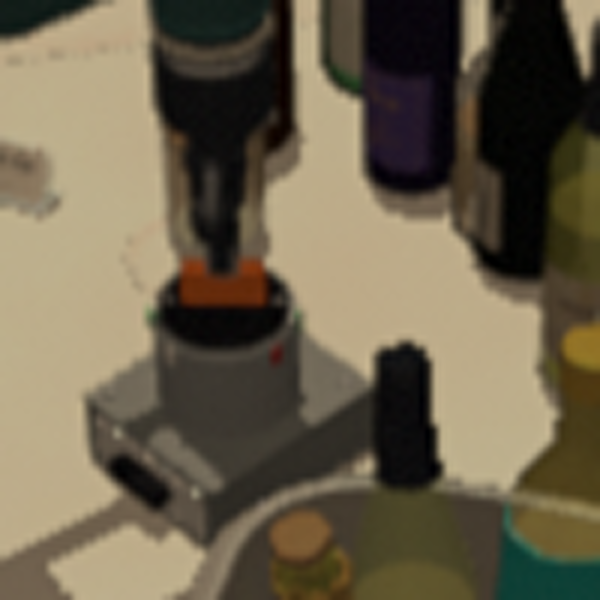

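The picture shows the flange seated on the rim, the bar's ends in line with the green marks at (150,317) and (297,317), the red mark at (277,353) not reached, and the drawer shut. I hand in.

```bash
python3 -c "
from h import *
print(readout.state()['finger_force'],robot.close_job())"
```

```text
the job is handed in; nothing more can be done
80.75212009716779 None
```

I handed the job in at about 17.5 s, with no verdict returned. The drawer is shut, and the lid sits fully home, twisted clockwise about 45° to the green marks and held at about 80 N. I didn't measure the bottle and tumblers again at the end, but the arm never went near them.

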